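Click the round counter on to the orange tooth

ROBOT

A 6-joint arm with a two-finger parallel gripper is mounted at the origin on the work surface. World frame = base frame: x ahead of the robot, y to its left, z up, the work surface at z = 0. Lengths are in m, angles in rad, forces in N, time in s.
With the tool pointing down it reaches from about 0.3 to 0.875 m from the base axis. Payload 6.4 kg.
Tool frame: the origin (TCP) lies midway between the tips of the shut fingers; the grasp point (between the pads) lies 19 mm behind it; z points along the fingers, y is the line along which they close (so a half turn about z gives the same grasp; the last joint's range is limited). The gripper opens to 85 mm and grips with 20 to 120 N. Pads are 22 mm wide; open, the fingers measure 114 mm over their backs; the gripper's body (76 mm by 85 mm) begins 54 mm behind the grasp point. The pads swing forward as they close: fully open they stand 13 mm farther back than shut.
Start: joints at [0.952, 0.181, 1.607, -0, 1.354, -0.206], TCP at [0.231, 0.527, 0.231] pointing down, gripper open.
Joint ranges: [-2.99, 2.99], [-0.89, 2.07], [0.3, 2.58], [-1.14, 4.28], [0, 2.63], [-3.12, 3.12]. Speed limits (rad/s): [2.57, 2.57, 3.01, 3.14, 3.14, 3.14].

INTERFACE

Orientations are given as a unit quaternion [w, x, y, z].
In Python, from workcell import manip gives the robot as it stands.
- The arm moves only by the shell command python3 -m handwheel 'ROWS' [FORCE]. ROWS is JSON, a list that holds one entry, the list of rows, each a list of 7 numbers: the finger opening in mm, from 0 to 85.4, then the shift along the tool's x, y, z in mm, then the turn, a rotation vector about the tool's x, y, z in degrees. A call has 1 to 20 rows; each row is the pose to reach, as a shift and turn from the pose commanded when the call began, along the tool's axes at that moment; what a row does not reach only later rows make up. A row lasts 1/8 s, in which the tool goes at most 62.5 mm and 10.7 degrees, less where a joint would pass 70% of its speed; a pose out of reach is approached as far as the arm can. A call with a gripper value outside its range is refused whole. The fingers move at their own pace and stop on an object; FORCE is the grip in N (left out, the last holds). Time passes only in rows, so rows that repeat a pose let the fingers close. It gives the time, the measured TCP pose, the force, the opening and the grip force at its end, in the units of the state.
- manip.get_obs(): the state, without advancing time (a new reading comes with each control period).
- manip.get_image(name): name is "scene" or "side" or "wrist"; returns the picture (480x640x3 uint8, blue, green, red); there is no depth.
- manip.calibration(name): a dict with "vfov" (degrees; the focal length in pixels is half the picture's height over the tangent of half this angle, whatever the lens; pixels are square), "cx", "cy" (the principal point, pixels), "T" (4x4, takes a point from camera to world coordinates); the wrist camera has in their place "mount" (4x4, takes a point from camera to tool coordinates, whose origin is the TCP and whose axes are the flange's). Camera axes: x right, y down, z forward; pixel columns grow to the right and rows downward; lengths in m; the calibration is good to about 2 mm. A picture is of the moment at which its call begins: read the wrist's pose just before it. calibration takes no time and is no camera call.
- manip.sign_off(): hands the job in; it is judged then, once.
Trained networks look in the newest picture that a camera, given by its name, has taken for a name from the list of things; names that differ only in an ending like _2 or _b are one class to them, and where a whole thing is asked for, a point or a joint stands for the part that bears it (a point fixed in the world has none). Each returns a list of dicts, best first, with "score" (0 to 1); they miss things now and then, are a little off and sometimes report something else, mostly with a low value. They report only what shows in the picture. A call takes as long as a camera call. They do not tell look-alikes from the thing itself.
- manip.find_in(camera, query): "at" ([x, y, z] in m, in world coordinates, good to about 4 mm: the middle of the surface that is visible of it).
- manip.masks_of(camera, query): "pixels" (480x640 bool, what is visible of it).
- manip.place_of(camera, query): "at" ([x, y, z] in m, in world coordinates, good to about 4 mm: a listed point, or the origin of a listed thing).
The state is a dict: "time": time; "joint_positions": joint angles; "qvel": joint speeds; "joint_efforts": joint torques, N m; "tcp_pos": TCP position; "tcp_rot": TCP orientation; "ft_force": force on the tool from outside, world axes, zero at the start; "moment": the same for the moment, N m; "finger_gap": finger opening in m; "grip_force": force on a finger pad.
Only numpy, scipy, OpenCV 4.12 (cv2) and the standard library are available. Lean on these libraries where they do the work, as an engineer would, in place of code of your own. Each camera call takes 0.05 s, during which the arm holds its last target. There are 200 camera calls.

TASK

Set the round counter on the gaming table: with a fingertip, gently flick its toothed wheel round clockwise (seen from above, as the white arrow shows) until the orange tooth stands at the white pointer, never letting the orange tooth click on past it, and let the wheel rest a moment on the click just before the last one. Only push the teeth: do not pinch, lift or shove the counter, and leave the glue bottle, paint pot and miniature where they stand.

Things in the scene. Friction and masses are not known exactly. Their poses are not given: they have to be found in the camera images.
- counter: Round counter, loose, about 0.9 kg, kept in place by its weight on four rubber feet (4 N does not slide it): a black base 195 x 150 x 18 mm (x -100 to +95 mm, y +-75 mm) with a flat wheel on an upright axle. Origin on the underside, below the axle; +x points from the axle to the white pointer, z up; white arrow moulded on the base at its -x edge
- axle (a point): Point on the wheel's upright axis, level with the tooth tops, 40 mm above the table; axes as the counter. The wheel: blue hub disc of radius 45 mm, top 38 mm above the table, and 8 evenly spaced radial teeth, 8 mm wide, reaching from the hub to 75 mm from the axis and from 22 to 40 mm above the table; gaps between teeth about 45 mm wide at 70 mm from the axis
- pointer (a point): tip of the white pointer, a fixed fin (10 mm wide, top 44 mm above the table, reaching from 75.5 to 97 mm from the axis) on the +x side of the base; this point is 75.5 mm from the axis and 40 mm above the table
- orange_tip (a point): outer end of the orange tooth, top edge, 75 mm from the axis and 40 mm above the table; turns with the wheel, its x axis points outward along the orange tooth. An orange stripe runs from that tooth to the hub; the other seven teeth are grey
- wheel (a joint): Wheel angle in rad, growing clockwise seen from above; 0 = orange tooth at the pointer, negative = short of it. 8 clicks a turn, 0.785 rad each; rests only at whole clicks; starts 2, 3 or 4 clicks short. About 1 to 1.5 N on a tooth's flank turns it; past half a click it snaps on by itself to the next click, short of that it springs back. A stop blocks turning back beyond -5.2
- glue: standing glue bottle, black with a blue label and a white cap, 32 mm across, 75 mm tall; origin at the centre of its foot; bystander
- paint: standing green paint pot with a white cap, 36 mm across, 45 mm tall; origin at the centre of its foot; bystander
- figure: grey plastic soldier miniature on a round black base 40 mm across, 51 mm tall; origin at the centre of its foot; bystander
There are look-alikes about, which are no part of the job. Leave any yellow look-alike of the counter alone.

How it is judged:
On the way:
1. the wheel rests one click short of the pointer (value of joint wheel between -0.935 and -0.635 rad and velocity of joint wheel between -0.2 and 0.2 rad/s), for 0.2 s.
At the end, for the whole second after the job is handed in: the wheel is at rest with the orange tooth at the pointer (within 0.12 rad), the counter flat on the table within 30 mm of its starting place, and the three bystanders standing within 20 mm of theirs (value of joint wheel between -0.12 and 0.12 rad and velocity of joint wheel between -0.1 and 0.1 rad/s and distance of counter from where it was at the start of the episode below 0.03 m and angle between counter's own z axis and vertical below 0.05 rad and distance of each of glue, paint, figure from where it was at the start of the episode below 0.02 m and angle between each of glue, paint, figure's own z axis and vertical below 0.2 rad); the robot touches nothing.
It fails at once if the orange tooth goes past the pointer by more than half a click (value of joint wheel above 0.4 rad).
It fails at once if the counter is lifted or tipped (height (world z) of counter above 0.01 m or angle between counter's own z axis and vertical above 0.15 rad).
It fails at once if the counter is shoved more than 30 mm (distance of counter from where it was at the start of the episode above 0.03 m).
It fails at once if the counter or its wheel is pinched or pressed with more than 20 N (contact force between the fingers and counter above 20 N).
It fails at once if a bystander is moved, lifted or knocked over (distance of any of glue, paint, figure from where it was at the start of the episode above 0.02 m or angle between any of glue, paint, figure's own z axis and vertical above 0.3 rad).
It also fails if it takes over 64 s, if anything falls off the work surface, if the arm or the gripper's body presses on something with over 40 N, if the wrist force passes 120 N, or if a joint passes its speed limit or range.

## Working session

There is one attempt and no reset: what is moved stays moved. The work goes in short steps, Python scripts to look and compute and a shell command to move; the robot and the scene stay as the last step left them, time stands still between calls to the robot, and variables do not carry over. Pictures are saved under pics/ and viewed, at most 10 in all, crops included, and the job is handed in when it is done.

```bash
mkdir -p pics; cat > h.py <<'E'
from workcell import manip
import cv2, numpy as np
from scipy.spatial.transform import Rotation as R
def q2R(q): return R.from_quat([q[1],q[2],q[3],q[0]]).as_matrix()
def proj(cam,p):
    c=manip.calibration(cam);T=np.linalg.inv(np.array(c["T"]));f=240/np.tan(np.radians(c["vfov"])/2)
    v=T[:3,:3]@np.array(p)+T[:3,3];return [round(c["cx"]+f*v[0]/v[2]),round(c["cy"]+f*v[1]/v[2])]
E
python3 - <<'E'
from h import *
o=manip.get_obs();print(o["tcp_pos"],o["tcp_rot"],o["time"]);print(q2R(o["tcp_rot"]).round(3))
for c in ["scene","side"]:
    cv2.imwrite(f"pics/{c}.png",manip.get_image(c))
    for q in ["counter","axle","pointer","orange_tip","glue","paint","figure"]:
        for d in manip.place_of(c,q)[:3]: print(c,q,round(d["score"],2),np.round(d["at"],3),proj(c,d["at"]))
E
```

```text
[0.23034153 0.52626639 0.2303891 ] [-3.52172722e-04  2.04953362e-01  9.78771357e-01 -7.90713120e-04] 0.0
[[-0.916  0.401 -0.001]
 [ 0.401  0.916 -0.001]
 [ 0.    -0.002 -1.   ]]
scene counter 0.7 [0.546 0.233 0.002] [408, 293]
scene counter 0.67 [ 0.257 -0.233 -0.002] [238, 148]
scene counter 0.61 [ 0.586 -0.124 -0.003] [228, 267]
scene axle 0.94 [ 0.581 -0.131  0.037] [223, 252]
scene axle 0.94 [0.551 0.231 0.037] [410, 285]
scene axle 0.9 [ 0.256 -0.234  0.04 ] [236, 134]
scene pointer 0.74 [ 0.647 -0.1    0.04 ] [224, 283]
scene pointer 0.73 [ 0.282 -0.16   0.039] [262, 148]
scene orange_tip 0.94 [ 0.548 -0.059  0.045] [263, 246]
scene orange_tip 0.6 [ 0.278 -0.161  0.04 ] [262, 147]
scene orange_tip 0.55 [0.555 0.305 0.038] [450, 297]
scene glue 0.92 [0.608 0.05  0.003] [308, 296]
scene glue 0.29 [ 0.583 -0.126 -0.   ] [227, 264]
scene paint 0.71 [ 0.706 -0.255  0.003] [138, 299]
scene figure 0.59 [ 0.528  0.022 -0.003] [306, 261]
side counter 0.89 [ 0.259 -0.236  0.004] [209, 421]
side counter 0.83 [0.546 0.231 0.   ] [314, 196]
side counter 0.76 [ 0.586 -0.133  0.002] [393, 317]
side axle 0.94 [ 0.252 -0.233  0.04 ] [199, 407]
side axle 0.71 [ 0.58  -0.128  0.037] [390, 302]
side pointer 0.93 [0.554 0.302 0.043] [309, 162]
side pointer 0.89 [ 0.65  -0.102  0.036] [423, 283]
side pointer 0.69 [ 0.283 -0.159  0.038] [215, 360]
side orange_tip 0.83 [0.554 0.304 0.04 ] [309, 162]
side orange_tip 0.79 [ 0.555 -0.057  0.035] [362, 276]
side orange_tip 0.62 [ 0.278 -0.162  0.04 ] [211, 361]
side glue 0.57 [ 0.611  0.054 -0.   ] [370, 243]
side paint 0.81 [ 0.708 -0.248 -0.   ] [491, 355]
side figure 0.92 [0.53  0.025 0.001] [335, 261]
```

View pics/scene.png

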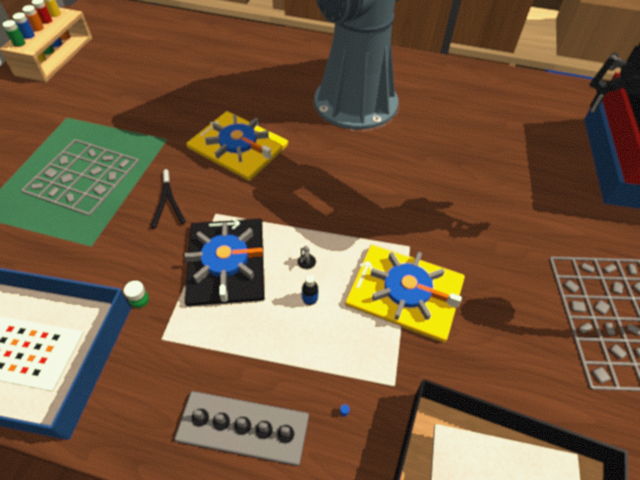

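View pics/side.png

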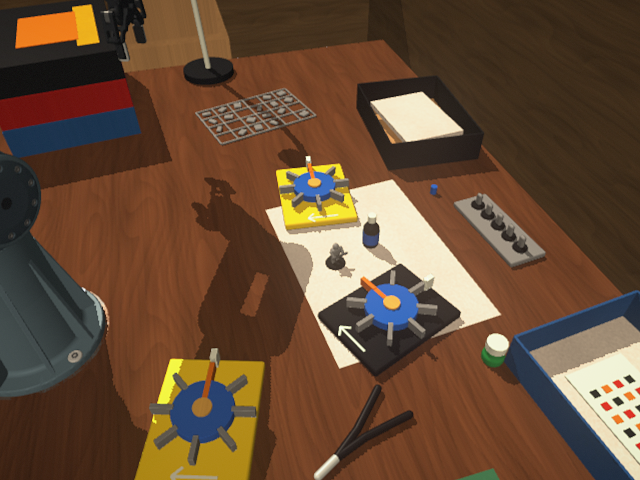

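The scene and side views show three possible counters. In the scene picture the black one is at (225,255), a yellow one is at (408,285) and another yellow one is at (238,145). I choose the black one: orange tooth at (255,252), pointer at (224,290), so about 2 clicks short. The glue is at (310,291), the figure at (306,258) and the paint at (136,294).

```bash
python3 - <<'E'
import cv2
a=cv2.imread("pics/scene.png")[205:315,165:325];cv2.imwrite("pics/crop1.png",cv2.resize(a,None,fx=4,fy=4,interpolation=cv2.INTER_CUBIC))
E
```

```text
(no output)
```

View pics/crop1.png

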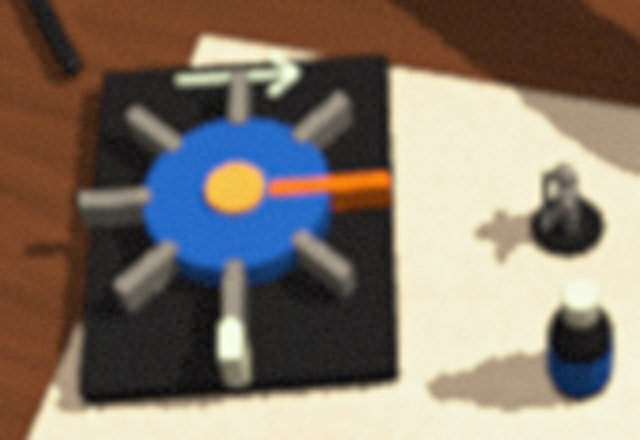

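The crop shows the black base with the arrow at its -x edge (crop 240,75). The orange tooth is at crop (360,187) and the pointer at (235,350). That puts the orange tooth two clicks short, turning via the lower-right grey tooth. I'll move over the counter with the fingers shut.

```bash
python3 -m handwheel '[[[0,-40,-35,0,0,0,0],[0,-90,-70,0,0,0,-4],[0,-140,-105,0,0,0,-8],[0,-190,-145,0,0,0,-12],[0,-235,-180,0,0,0,-16],[0,-280,-220,0,0,0,-20],[0,-325,-255,0,0,0,-24],[0,-370,-290,0,0,0,-24],[0,-415,-325,0,0,0,-24],[0,-460,-365,0,0,0,-24],[0,-505,-400,0,0,0,-24],[0,-550,-430,0,0,0,-24],[0,-584,-461,0,0,0,-24],[0,-584,-461,0,0,0,-24],[0,-584,-461,0,0,0,-24],[0,-584,-461,0,0,0,-24]]]' 20
python3 - <<'E'
from h import *
o=manip.get_obs();print(o["tcp_pos"],o["time"],o["finger_gap"],o["joint_positions"]);print(q2R(o["tcp_rot"]).round(3))
cv2.imwrite("pics/w1.png",manip.get_image("wrist"))
for q in ["counter","axle","pointer","orange_tip"]:
    for d in manip.place_of("wrist",q)[:2]: print(q,round(d["score"],2),np.round(d["at"],4))
E
```

```text
time: 2.8
tcp_pos: [0.5803, -0.1285, 0.2314]
tcp_rot: [-0.0, -0.004, 1.0, 0.0]
ft_force: [-0.1, -0.6, 0.7]
finger_gap: -0.0001
grip_force: 0.0
[ 0.58028993 -0.12854348  0.23137511] 2.8 -0.00012687693630771704 [-4.17625323e-01  2.23414700e-01  1.55647502e+00  2.07112522e-04
  1.36195866e+00 -1.99586739e+00]
[[-1.    -0.007 -0.   ]
 [-0.007  1.     0.   ]
 [ 0.     0.    -1.   ]]
counter 0.63 [ 0.5821 -0.1309  0.    ]
axle 0.64 [ 0.586  -0.1267  0.0408]
pointer 0.64 [ 0.6538 -0.102   0.0423]
orange_tip 0.83 [ 0.5555 -0.0624  0.0396]
```

View pics/w1.png

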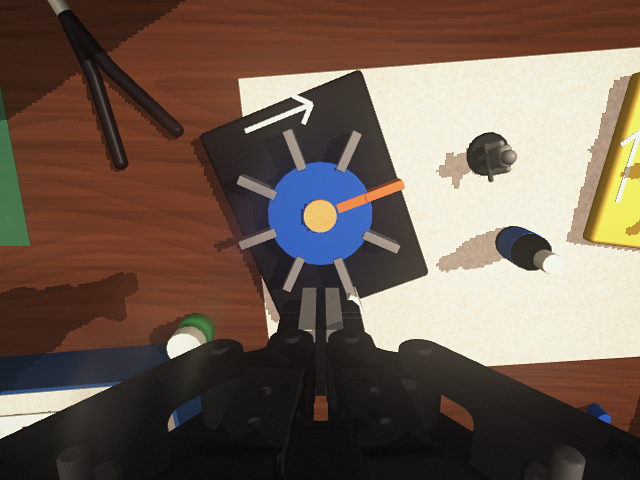

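The wrist view shows the hub centre at (320,216), the orange tip at (403,184) and the opposite tooth's tip at (240,245). The other tooth tips are at (290,131), (358,133), (398,248), (287,290), (240,180) and (348,290). I'll back-project these pixels.

```bash
cat >> h.py <<'E'
def bp(o,px,z):
    c=manip.calibration("wrist");f=240/np.tan(np.radians(c["vfov"])/2)
    T=np.eye(4);T[:3,:3]=q2R(o["tcp_rot"]);T[:3,3]=o["tcp_pos"];T=T@np.array(c["mount"])
    d=T[:3,:3]@np.array([(px[0]-c["cx"])/f,(px[1]-c["cy"])/f,1]);return T[:3,3]+d*(z-T[2,3])/d[2]
E
python3 - <<'E'
from h import *
o=manip.get_obs();print(manip.calibration("wrist"))
for n,p in dict(axle=(320,216),orange=(403,184),opp=(240,245),a=(290,131),b=(358,133),c=(398,248),d=(287,290),e=(240,180)).items(): print(n,bp(o,p,.04).round(4))
im=cv2.imread("pics/w1.png");hsv=cv2.cvtColor(im,cv2.COLOR_BGR2HSV)[140:290,240:400]
m=cv2.inRange(hsv,(105,120,80),(125,255,255));c=max(cv2.findContours(m,0,2)[0],key=cv2.contourArea)
e=cv2.fitEllipse(cv2.convexHull(c));print(e,bp(o,(e[0][0]+240,e[0][1]+140),.038).round(4))
print("finger width at tip",bp(o,(300,290),.235)-bp(o,(343,290),.235))
E
```

```text
{'vfov': 62.02029880284972, 'cx': 320.3532218637455, 'cy': 242.30326694579853, 'mount': array([[-6.59360557e-04, -9.66220379e-01, -2.57716403e-01,
         6.47761709e-02],
       [ 9.99999781e-01, -6.49902378e-04, -1.21883940e-04,
        -7.67491327e-04],
       [-4.97237563e-05, -2.57716427e-01,  9.66220596e-01,
        -1.42691574e-01],
       [ 0.00000000e+00,  0.00000000e+00,  0.00000000e+00,
         1.00000000e+00]])}
axle [ 0.5819 -0.1302  0.04  ]
orange [ 0.5543 -0.0612  0.04  ]
opp [ 0.608  -0.1995  0.04  ]
a [ 0.5123 -0.1549  0.04  ]
b [ 0.5135 -0.1     0.04  ]
c [ 0.6098 -0.0622  0.04  ]
d [ 0.6495 -0.1593  0.04  ]
e [ 0.5519 -0.197   0.04  ]
((79.59563446044922, 72.89061737060547), (103.43818664550781, 104.24149322509766), 98.38114166259766) [ 0.5796 -0.1306  0.038 ]
finger width at tip [ 0.00010419 -0.01603076  0.        ]
```

Axle at (0.581,-0.130), orange tooth at 112°, so the pointer is at about 22° and the gap centre at -90.7°, on the -y side. I'll go down in that gap.

```bash
python3 -m handwheel '[[[0,0,-35,0,0,0,0],[0,0,-69,40,0,0,0],[0,0,-69,85,0,0,0],[0,0,-69,125,0,0,0],[0,0,-69,155,0,0,0],[0,0,-69,170,0,0,0],[0,0,-69,185,0,0,0],[0,0,-69,195,0,0,0],[0,0,-69,202,0,0,0],[0,0,-69,202,0,0,0],[0,0,-69,202,0,0,0]]]'
python3 - <<'E'
from h import *
o=manip.get_obs();print(o["ft_force"],o["tcp_pos"])
cv2.imwrite("pics/w2.png",manip.get_image("wrist"))
# arc rows about axle, from this pose
M=q2R(o["tcp_rot"]);p=np.array(o["tcp_pos"]);a=np.array([.581,-.130,p[2]])
for t in [6,12,18,24,28,30,32,34,36,38]:
    q=a+R.from_euler('z',-t,degrees=True).apply(p-a);print(t,(M.T@(q-p)*1000).round(1))
E
```

```text
time: 4.42
tcp_pos: [0.5815, -0.1991, 0.0299]
tcp_rot: [0.0, -0.003, 1.0, -0.0]
ft_force: [-0.3, 0.3, 0.1]
finger_gap: 0.0004
grip_force: 0.0
[-0.33325678  0.33829936  0.14884499] [ 0.5815339  -0.19906643  0.02991818]
6 [ 7.2  0.4 -0. ]
12 [14.4  1.5 -0. ]
18 [21.3  3.3 -0. ]
24 [28.1  5.9 -0. ]
28 [32.4  8.  -0. ]
30 [34.5  9.2 -0. ]
32 [36.6 10.4 -0. ]
34 [38.6 11.7 -0. ]
36 [40.6 13.1 -0. ]
38 [42.5 14.6 -0. ]
```

View pics/w2.png

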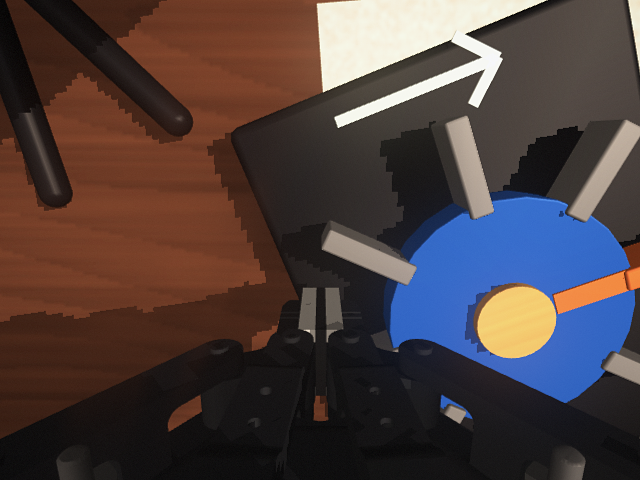

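The wrist view shows the finger (320,300) in the gap, behind the tooth at (370,250), with no contact force. I'll push it slowly along the arc.

```bash
python3 -m handwheel '[[[0,3.6,0.1,0,0,0,3],[0,7.2,0.4,0,0,0,6],[0,10.8,0.9,0,0,0,9],[0,14.4,1.5,0,0,0,12],[0,16.7,2.1,0,0,0,14],[0,19,2.7,0,0,0,16],[0,21.3,3.3,0,0,0,18],[0,23.6,4.1,0,0,0,20],[0,25.9,5,0,0,0,22],[0,28.1,5.9,0,0,0,24],[0,30.2,6.9,0,0,0,26],[0,32.4,8,0,0,0,28],[0,32.4,8,0,0,0,28]]]'
cat > look.py <<'E'
from h import *
import sys
o=manip.get_obs();a=np.array([.581,-.130]);d=np.array(o["tcp_pos"])[:2]-a
print("t",o["time"],"F",np.round(o["ft_force"],2),"finger deg",np.degrees(np.arctan2(d[1],d[0])),"r",np.hypot(*d))
for c in ["wrist","scene","side"]:
    im=manip.get_image(c)
    if len(sys.argv)>1 and c==sys.argv[1]: cv2.imwrite(f"pics/{sys.argv[2]}.png",im)
    for q in ["orange_tip","axle"]:
        for d in manip.place_of(c,q):
            p=np.array(d["at"])[:2]-a
            if np.hypot(*p)<.1: print(c,q,round(d["score"],2),np.round(d["at"],3),"deg",round(np.degrees(np.arctan2(p[1],p[0])),1))
E
python3 look.py
```

```text
time: 6.1
tcp_pos: [0.5483, -0.1908, 0.0291]
tcp_rot: [-0.0, 0.239, 0.971, 0.0]
ft_force: [-0.1, -0.6, 0.9]
finger_gap: -0.0
grip_force: 0.1
t 6.1 F [-0.15 -0.57  0.87] finger deg -118.26294358638862 r 0.06903250648457816
wrist axle 0.63 [ 0.585 -0.13   0.04 ] deg 2.7
scene orange_tip 0.93 [ 0.566 -0.054  0.04 ] deg 101.0
scene axle 0.83 [ 0.58  -0.132  0.037] deg -111.3
side axle 0.62 [ 0.58  -0.126  0.037] deg 110.1
```

```bash
python3 -m handwheel '[[[0,2.4,0,0,0,0,2],[0,4.8,0.2,0,0,0,4],[0,7.2,0.4,0,0,0,6],[0,9.6,0.7,0,0,0,8],[0,9.6,0.7,0,0,0,8],[0,9.6,0.7,0,0,0,8]]]'
python3 look.py wrist w3
```

```text
time: 7.3
tcp_pos: [0.5404, -0.1859, 0.0293]
tcp_rot: [-0.0, 0.306, 0.952, 0.0]
ft_force: [-0.5, 0.3, -0.7]
finger_gap: 0.0004
grip_force: 0.4
t 7.3 F [-0.55  0.31 -0.75] finger deg -126.02477230752697 r 0.06909943743239373
wrist axle 0.72 [ 0.582 -0.129  0.04 ] deg 52.1
scene orange_tip 0.59 [ 0.602 -0.056  0.042] deg 73.9
scene axle 0.95 [ 0.581 -0.132  0.036] deg -96.7
side axle 0.65 [ 0.579 -0.126  0.038] deg 123.7
```

View pics/w3.png

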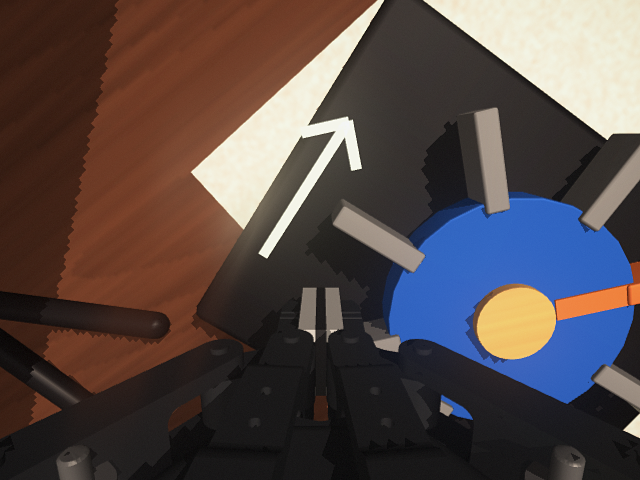

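The wheel snapped on: in the wrist view the next tooth ahead is at (375,235), with the tooth behind at (385,342), close to the finger. I'll advance 5° to stand free in the gap, rest there, and measure.

```bash
python3 -m handwheel '[[[0,2.4,0,0,0,0,2],[0,4.8,0.2,0,0,0,4],[0,6,0.3,0,0,0,5],[0,6,0.3,0,0,0,5],[0,6,0.3,0,0,0,5],[0,6,0.3,0,0,0,5],[0,6,0.3,0,0,0,5],[0,6,0.3,0,0,0,5]]]'
python3 look.py wrist w4
```

```text
time: 8.75
tcp_pos: [0.5358, -0.1822, 0.0293]
tcp_rot: [0.0, 0.347, 0.938, 0.0]
ft_force: [-0.8, 0.1, -0.9]
finger_gap: -0.0
grip_force: 0.0
t 8.75 F [-0.82  0.12 -0.86] finger deg -130.88299717782832 r 0.0690868899297754
wrist axle 0.95 [ 0.585 -0.131  0.042] deg -18.4
scene orange_tip 0.71 [ 0.607 -0.057  0.041] deg 70.6
scene axle 0.78 [ 0.58  -0.13   0.037] deg -167.9
side axle 0.66 [ 0.577 -0.128  0.036] deg 155.1
```

View pics/w4.png

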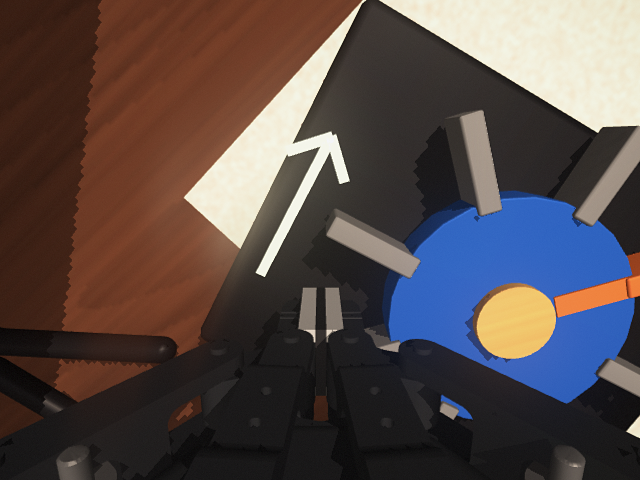

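```bash
python3 - <<'E'
from h import *
o=manip.get_obs();a=bp(o,(516,321),.04);print(a)
for p in [(466,115),(332,222),(558,310),(630,290),(616,130)]:
    q=bp(o,p,.04);d=q-a;print(p,q.round(4),np.hypot(*d[:2]).round(4),np.degrees(np.arctan2(d[1],d[0])).round(1))
for p in [(332,136),(262,275)]: print(bp(o,p,.018).round(4))
E
```

```text
[ 0.5817272  -0.12914354  0.04      ]
(466, 115) [ 0.5118 -0.1016  0.04  ] 0.0751 158.5
(332, 222) [ 0.5106 -0.1559  0.04  ] 0.076 -159.4
(558, 310) [ 0.5879 -0.1153  0.04  ] 0.0151 65.8
(630, 290) [ 0.5979 -0.0919  0.04  ] 0.0406 66.5
(616, 130) [ 0.5467 -0.0681  0.04  ] 0.0704 119.9
[ 0.4896 -0.1373  0.018 ]
[ 0.5128 -0.1944  0.018 ]
```

The orange tooth is at 66.5°, exactly one click short (the axle hasn't moved), and it has rested for over 0.2 s. Now the last click, the same way.

```bash
python3 -m handwheel '[[[0,4.8,0.2,0,0,0,4],[0,9.6,0.7,0,0,0,8],[0,14.4,1.5,0,0,0,12],[0,16.7,2.1,0,0,0,14],[0,19,2.7,0,0,0,16],[0,21.3,3.4,0,0,0,18],[0,23.6,4.2,0,0,0,20],[0,25.9,5,0,0,0,22],[0,28.1,6,0,0,0,24],[0,30.2,7,0,0,0,26],[0,32.4,8.1,0,0,0,28],[0,34.5,9.2,0,0,0,30],[0,36.6,10.5,0,0,0,32],[0,38.6,11.8,0,0,0,34],[0,40.6,13.2,0,0,0,36],[0,42.5,14.6,0,0,0,38],[0,44.4,16.1,0,0,0,40],[0,44.4,16.1,0,0,0,40],[0,44.4,16.1,0,0,0,40]]]'
python3 look.py wrist w5
```

```text
time: 11.58
tcp_pos: [0.5125, -0.1409, 0.0292]
tcp_rot: [-0.0, 0.647, 0.762, 0.0]
ft_force: [-0.1, 1.2, 0.4]
finger_gap: 0.0
grip_force: 0.4
t 11.575 F [-0.13  1.17  0.43] finger deg -170.98103940338515 r 0.06938900300816239
wrist axle 0.95 [ 0.584 -0.127  0.038] deg 49.5
wrist axle 0.16 [ 0.584 -0.128 -0.003] deg 37.2
scene orange_tip 0.87 [ 0.644 -0.098  0.042] deg 27.1
scene axle 0.94 [ 0.58  -0.132  0.038] deg -116.6
side orange_tip 0.69 [ 0.653 -0.1    0.035] deg 22.7
side axle 0.58 [ 0.578 -0.128  0.036] deg 143.8
```

View pics/w5.png

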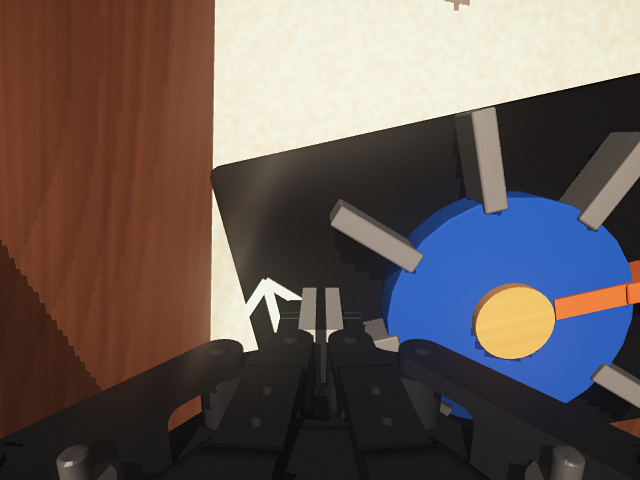

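It snapped: the orange tooth is at about 23°, at the pointer. In the wrist view the tooth behind is at (378,333), near the finger. I'll ease forward 3° for clearance, then lift straight out.

```bash
python3 -m handwheel '[[[0,2.4,0.1,0,0,0,2],[0,3.6,0.1,0,0,0,3],[0,3.6,0.1,0,0,0,3],[0,3.6,0.1,-10,0,0,3],[0,3.6,0.1,-25,0,0,3],[0,3.6,0.1,-60,0,0,3],[0,3.6,0.1,-110,0,0,3],[0,3.6,0.1,-160,0,0,3],[0,3.6,0.1,-200,0,0,3],[0,3.6,0.1,-200,0,0,3],[0,3.6,0.1,-200,0,0,3],[0,3.6,0.1,-200,0,0,3]]]'
python3 look.py wrist w6
python3 - <<'E'
from h import *
manip.get_image("scene")
for q in ["glue","paint","figure","pointer"]:print(q,[np.round(d["at"],3) for d in manip.place_of("scene",q)[:2]])
E
```

```text
time: 13.52
tcp_pos: [0.5113, -0.1371, 0.2281]
tcp_rot: [-0.001, 0.667, 0.745, -0.0]
ft_force: [0.1, 0.0, 0.5]
finger_gap: 0.0001
grip_force: 0.0
t 13.525 F [0.07 0.05 0.5 ] finger deg -174.16726813447252 r 0.07009671794492069
wrist orange_tip 0.84 [ 0.653 -0.102  0.04 ] deg 21.4
wrist axle 0.65 [ 0.583 -0.13   0.04 ] deg -3.2
scene orange_tip 0.78 [ 0.646 -0.102  0.04 ] deg 23.6
scene axle 0.79 [ 0.58  -0.132  0.038] deg -109.4
side orange_tip 0.93 [ 0.652 -0.1    0.035] deg 23.1
side axle 0.76 [ 0.575 -0.129  0.038] deg 169.3
glue [array([0.61 , 0.052, 0.003])]
paint [array([ 0.705, -0.259,  0.   ])]
figure [array([ 0.529,  0.02 , -0.001]), array([ 0.611,  0.054, -0.002])]
pointer [array([0.551, 0.306, 0.039]), array([ 0.283, -0.16 ,  0.039])]
```

View pics/w6.png

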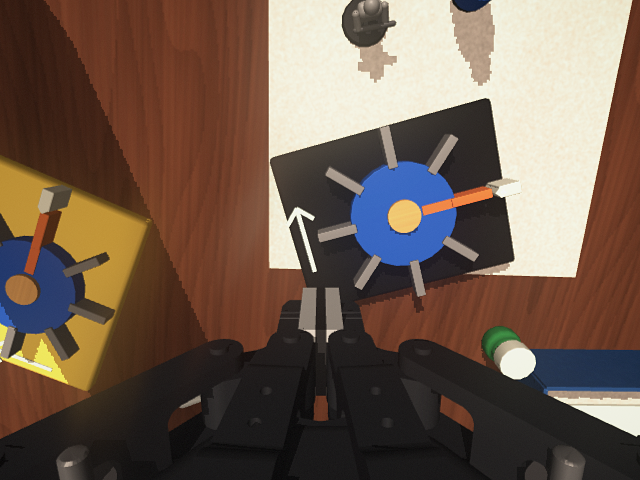

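The wrist view shows the orange tooth (490,193) lined up with the white pointer (508,188). The counter and bystanders are where they were, and the arm is clear. I'm handing in.

```bash
python3 -c "from workcell import manip;print(manip.sign_off())"
```

```text
the job is handed in; nothing more can be done
None
```

The black counter's orange tooth now rests at the white pointer: it took two one-click flicks, with a rest one click short. The job is handed in, but no verdict came back.

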